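Load the matching reference block into the colour comparator

TASK

Load the colour comparator with the one reference block from the rack whose length fits its bay (a little shorter than the gap between the two towers; the others are too long or far too short). Lift it straight out of its well by its end faces, stand it upright on the bare bench and let go, then take it again by its broad sides and set it gently (no dropping) upright on the floor of the bay, end windows facing the towers and the block wholly between the tower faces. Leave the other two blocks in their wells and do not disturb the bottle, beaker or screw cap.

Things in the scene. Friction and masses are not known exactly. Their poses are not given: they have to be found in the camera images.
- mid_center (a point): centre (half-way up) of the middle-length reference block: solid upright aluminium bar 40 mm long (x axis) x 24 mm wide (y) x 90 mm tall (z, up), about 233 g (+-30 %), a dark round window low on each end face (the two faces across x). It stands in its own well in the rack, foot 12 mm and top 102 mm above the bench
- short_center (a point): centre (half-way up) of the short reference block: solid upright aluminium bar 32 mm long (x axis) x 24 mm wide (y) x 90 mm tall (z, up), about 187 g (+-30 %), a dark round window low on each end face (the two faces across x). It stands in its own well in the rack, foot 12 mm and top 102 mm above the bench
- long_center (a point): centre (half-way up) of the long reference block: solid upright aluminium bar 48 mm long (x axis) x 24 mm wide (y) x 90 mm tall (z, up), about 280 g (+-30 %), a dark round window low on each end face (the two faces across x). It stands in its own well in the rack, foot 12 mm and top 102 mm above the bench
- rack: storage rack, fixed: dark steel base plate 86 mm (x) x 150 mm (y) x 6 mm; origin at the centre of its underside, at bench height. It carries three black one-well holders side by side along its y axis, 44.5 mm apart, in any order; the blocks' lengths (their x) lie along its x axis
- well_mid: holder of the 40 mm block (the others alike); origin mid-well, 6 mm above the bench, x along the block. 1.5 mm clearance all round. Walls all round to 48 mm above the bench; above that two cheeks 24 mm long (x) cover the broad sides up to 101 mm, so fingers fit only from above, outside the end faces (closing along x). Lift 90 mm to clear
- comparator: bench colour comparator, fixed: grey base 96 mm (x) x 190 mm (y) x 15 mm with two white towers 44 mm wide (x) at +y and -y, tops 115 mm above the bench. Bay between their black inner faces: 45 mm (y), open at both x sides and above, no finger room at a fitting block's ends; the faces' top 20 mm slope back 6 mm. Origin mid-bay at bench height, z up
- bay_floor (a point): centre of the bay's floor, on the base plate's top, 15 mm above the bench; axes as the comparator's (y runs from tower to tower, z up)
- bottle_center (a point): middle of a capped brown glass bottle, 70 mm across, 135 mm tall, a bystander
- beaker_center (a point): middle of an open clear glass beaker, 68 mm across, 85 mm tall, a bystander
- cap_center (a point): middle of a loose blue screw cap, 52 mm across, 25 mm tall, a bystander near the robot. Beyond it, the bench between the rack and the comparator is free around x = 0.53 m, y = 0
Not all that is in view belongs to the job. What is shaped like the part that bears mid_center but orange is not meant. Several things look just like the comparator: the one meant starts nearest to the robot's base.

How it is judged:
By the outcome, as a careful person would: the job done as asked, in the order asked, and still so for the second after the job is handed in, with the robot touching nothing.
It also fails if it takes over 70 s, if anything falls off the work surface, if the arm or the gripper's body presses on something with over 40 N, if the wrist force passes 120 N, or if a joint passes its speed limit or range.

ROBOT

A 6-joint arm with a two-finger parallel gripper is mounted at the origin on the work surface. World frame = base frame: x ahead of the robot, y to its left, z up, the work surface at z = 0. Lengths are in mm, angles in rad, forces in N, time in s.
With the tool pointing down it reaches from about 400 to 925 mm from the base axis. Payload 12.5 kg.
Tool frame: the origin (TCP) lies midway between the tips of the shut fingers; the grasp point (between the pads) lies 19 mm behind it (env.pinch_z is the distance from the TCP to the grasp point, in mm); z points along the fingers, y is the line along which they close (so a half turn about z gives the same grasp; the last joint's range is limited). The gripper opens to 95 mm and grips with 3 to 60 N. Pads are 20 mm wide; open, the fingers measure 119 mm over their backs; the gripper's body (75 mm by 180 mm) begins 59 mm behind the grasp point.
Start: joints at [1.222, 0.491, 1.559, -0, 1.092, -0.106], TCP at [150.245, 606.69, 214.661] pointing down, gripper open.
Joint ranges: [-3.1, 3.1], [-0.84, 2.19], [0.05, 2.79], [-1.13, 4.28], [0.06, 2.93], [-2.69, 2.69]. Speed limits (rad/s): [2.22, 2.22, 2.79, 3.14, 3.14, 3.14].

INTERFACE

Orientations are given as [roll, pitch, yaw] about the fixed x, y, z axes, in that order (R = Rz(yaw) Ry(pitch) Rx(roll)).
In Python, from cell import readout, eyes, job_done, env gives the robot as it stands.
- The arm moves only by the shell command python3 -m jog 'ROWS'. ROWS is a JSON object of lists of equal length, an entry for each row: "dp": the shift along the tool's x, y, z in mm, a list of three; "twist": the turn about the tool's z in degrees; "claw": the closure, from -1 (fully open) to 1 (shut). A call has 1 to 8 rows; each row is the pose to reach, as a shift and turn from the pose commanded when the call began, along the tool's axes at that moment; what a row does not reach only later rows make up. A row lasts 1/12 s, in which the tool goes at most 41.7 mm and 7.16 degrees, less where a joint would pass 70% of its speed; a pose out of reach is approached as far as the arm can. A call with a gripper value outside its range is refused whole. The fingers move at their own pace and stop on an object; the grip force is fixed at half the most. Time passes only in rows, so rows that repeat a pose let the fingers close. It gives the time, the measured TCP pose, the force and the opening at its end, in the units of the state.
- readout.state(): the state, without advancing time (a new reading comes with each control period).
- eyes.read_camera(name): name is "side" or "top"; returns the picture (480x640x3 uint8, red, green, blue); there is no depth.
- eyes.camera_model(name): a dict with "intrinsics" (3x3 intrinsics, pixels), "k1" (the pictures are not rectified: a ray, as slopes to the right and down, at radius r is drawn at 1 + k1 r^2 times it, then the intrinsics apply), "R" (3x3) and "t" (3): a world point X has camera coordinates R X + t. Camera axes: x right, y down, z forward; pixel columns grow to the right and rows downward; lengths in mm; the calibration is good to about 2 mm. A picture is of the moment at which its call begins. camera_model takes no time and is no camera call.
- job_done(): hands the job in, once; it reports no verdict.
The state is a dict: "t": time; "joints": joint angles; "qvel": joint speeds; "tau": joint torques, N m; "eef_pos": TCP position; "tcp_rot": TCP orientation; "ft_force": force on the tool from outside, world axes, zero at the start; "moment": the same for the moment, N m; "opening": opening from 0.0 (shut) to 1.0 (fully open).
Only numpy, scipy, OpenCV 4.12 (cv2) and the standard library are available. Lean on these libraries where they do the work, as an engineer would, in place of code of your own. Each camera call takes 0.05 s, during which the arm holds its last target. There are 200 camera calls.

## Working session

There is one attempt and no reset: what is moved stays moved. The work goes in short steps, Python scripts to look and compute and a shell command to move; the robot and the scene stay as the last step left them, time stands still between calls to the robot, and variables do not carry over. Pictures are saved under pics/ and viewed, on a budget of 10 in all, crops included, one or two more only if the job needs it, and the job is handed in when it is done.

```bash
mkdir -p pics; ls
python3 - <<'E'
from cell import readout, eyes, env
import cv2
print(readout.state()); print(env.pinch_z)
for n in("side","top"):
    m=eyes.camera_model(n); print(n,m)
    cv2.imwrite(f"pics/{n}0.png",eyes.read_camera(n)[:,:,::-1])
E
```

```text
pics
{'t': 0.0, 'joints': array([ 1.22241355e+00,  4.91546491e-01,  1.55946590e+00, -3.37751387e-05,
        1.09165501e+00, -1.05615586e-01]), 'qvel': array([-3.30285008e-04,  1.10757522e-03,  1.35724427e-03, -9.69797761e-04,
       -1.35129616e-05, -1.69244985e-04]), 'tau': array([-1.02028956e-03, -6.12642288e+01, -2.58175349e+01,  6.91517908e-02,
        4.83906304e-02, -1.13448200e-04]), 'eef_pos': array([150.15606116, 606.44602719, 214.06419045]), 'tcp_rot': array([-3.14052074e+00, -8.35110629e-05,  2.89884101e+00]), 'ft_force': array([-0.11900463, -0.37915399,  0.39022309]), 'moment': array([ 0.00756466, -0.0139786 ,  0.01917248]), 'opening': 0.9995814097292544}
18.8
side {'intrinsics': array([[487.11607205,   0.        , 309.95368712],
       [  0.        , 487.11607205, 240.34453752],
       [  0.        ,   0.        ,   1.        ]]), 'k1': 0.03981534369964696, 'R': array([[ 0.99292267, -0.11850607, -0.00780329],
       [-0.06773592, -0.51111618, -0.85683843],
       [ 0.09755216,  0.85130286, -0.51552595]]), 't': array([-561.13707468,  125.8750622 ,  805.1633032 ])}
top {'intrinsics': array([[595.24955048,   0.        , 307.16649313],
       [  0.        , 595.24955048, 241.85475598],
       [  0.        ,   0.        ,   1.        ]]), 'k1': -0.1292344544554151, 'R': array([[-2.90650836e-02, -9.99560801e-01, -5.78160587e-03],
       [-9.82716744e-01,  2.96322234e-02, -1.82728574e-01],
       [ 1.82819641e-01,  3.70659622e-04, -9.83146399e-01]]), 't': array([  70.81928491,  568.2676226 , 1086.96313466])}
```

View pics/top0.png

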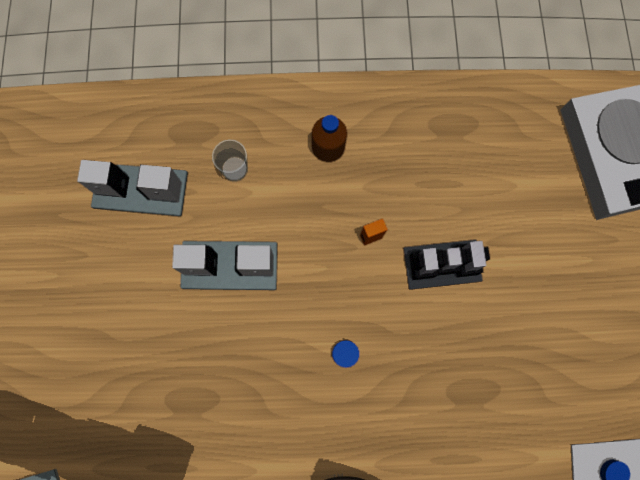

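View pics/side0.png

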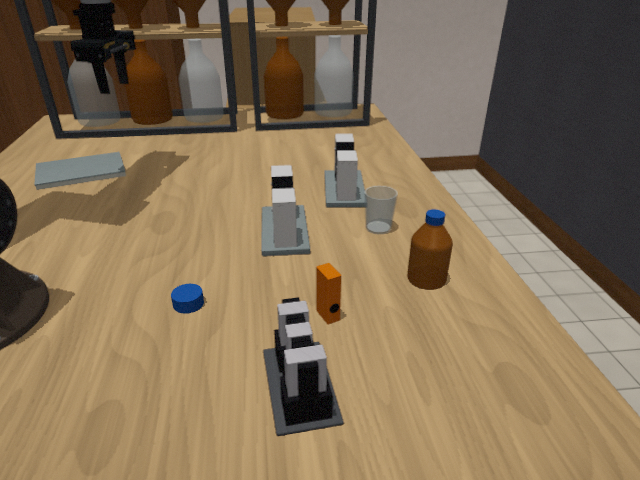

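```bash
cat > h.py <<'E'
import numpy as np, cv2
from cell import readout, eyes, env
def proj(n,X):
    m=eyes.camera_model(n); c=np.atleast_2d(X)@m["R"].T+m["t"]; s=c[:,:2]/c[:,2:]
    s=s*(1+m["k1"]*(s**2).sum(1,keepdims=True)); K=m["intrinsics"]
    return s*K[0,0]+K[:2,2]
def back(n,px,z):
    m=eyes.camera_model(n); K=m["intrinsics"]
    d=np.array([m["k1"],0,0,0,0.]); u=cv2.undistortPoints(np.array(px,float).reshape(-1,1,2),K,d,None,None,None)[:,0] if 0 else cv2.undistortPoints(np.array(px,float).reshape(-1,1,2),K,d)[:,0]
    r=np.c_[u,np.ones(len(u))]@m["R"]; C=-m["R"].T@m["t"]
    return C+r*((z-C[2])/r[:,2])[:,None]
def crop(img,x0,y0,w,h,s,f): cv2.imwrite(f,cv2.resize(img[y0:y0+h,x0:x0+w],None,fx=s,fy=s,interpolation=cv2.INTER_CUBIC))
E
python3 - <<'E'
from h import *
t=cv2.imread("pics/top0.png"); s=cv2.imread("pics/side0.png")
a=cv2.resize(t[235:295,400:495],None,fx=8,fy=8,interpolation=cv2.INTER_CUBIC)  #760x480
cv2.imwrite("pics/rackT.png",a)
crop(t,170,230,115,70,6.9,"pics/compT.png")
crop(s,255,290,95,145,4,"pics/rackS.png")
print(back("top",[(430,260),(454,258),(477,253)],102).round(1).tolist())
print(back("top",[(181,241),(277,241),(276,289),(181,289)],15).round(1).tolist())
print(proj("top",[[150,606,214],[150,606,0]]), back("side",[(80,170)],0), back("top",[(40,475)],0))
E
```

```text
[[520.4, -169.5, 102.0], [522.7, -214.2, 102.0], [530.6, -257.8, 102.0]]
[[586.4, 305.3, 15.0], [580.6, 113.6, 15.0], [485.3, 117.5, 15.0], [490.4, 304.6, 15.0]]
[[-23.23696592 486.19117366]
 [ 33.65222946 464.41824318]] [[ 11.5311715  617.53953067   0.        ]] [[129.6236563 592.6558591   0.       ]]
```

View pics/rackT.png

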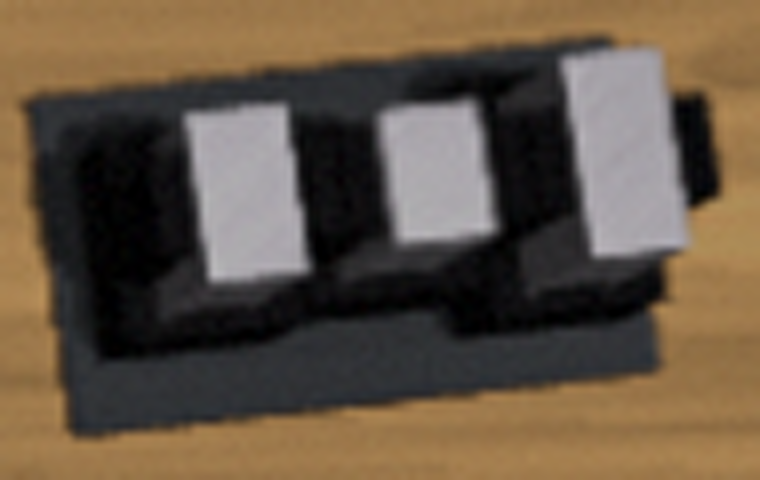

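View pics/rackS.png

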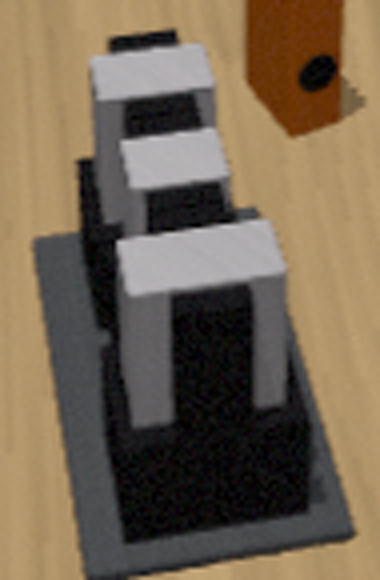

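View pics/compT.png

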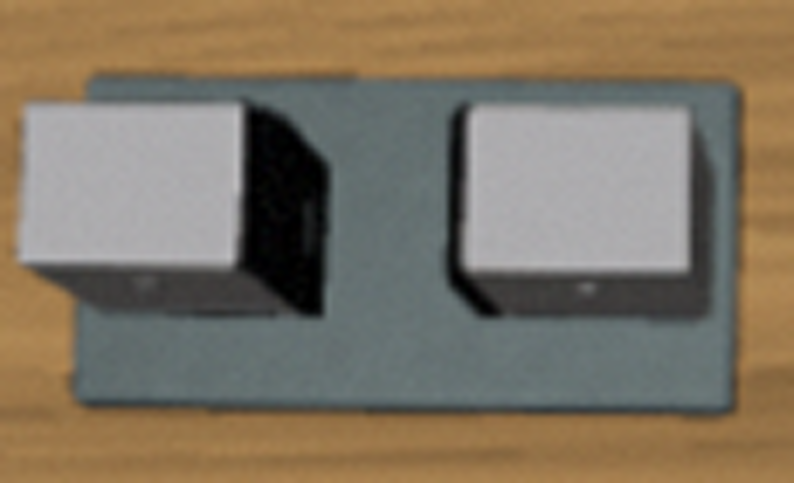

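Run:
```python
from h import *
s=cv2.imread("pics/side0.png"); crop(s,250,155,70,105,5.7,"pics/compS.png")
T=lambda p,x0,y0,k:[(x0+u/k+.5/k-.5,y0+v/k+.5/k-.5) for u,v in p]
def rep(n,P):
    P=np.array(P)[:,:2]; e=np.diff(np.r_[P,P[:1]],axis=0)
    print(n,P.mean(0).round(1),"len",np.hypot(*e.T).round(1),"ang",np.degrees(np.arctan2(e[:,1],e[:,0])).round(1))
for nm,p in dict(mid=[(185,115),(288,103),(309,270),(209,282)],short=[(379,110),(481,98),(497,234),(399,243)],long=[(562,60),(660,49),(688,246),(592,258)]).items():
    rep("T "+nm,back("top",T(p,400,235,8),102))
for nm,p in dict(mid=[(92,60),(207,44),(214,85),(97,98)],short=[(120,143),(216,131),(229,170),(127,188)],long=[(117,243),(275,222),(286,270),(124,296)]).items():
    rep("S "+nm,back("side",T(p,255,290,4),102))
k=6.9
rep("tow+",back("top",T([(24,102),(243,100),(240,266),(20,262)],170,230,k),115))
rep("tow-",back("top",T([(467,106),(690,106),(690,271),(467,268)],170,230,k),115))
rep("base",back("top",T([(92,77),(740,85),(735,410),(77,404)],170,230,k),15))
print(back("top",[(345,353)],25),back("top",[(374,228)],90),back("top",[(330,123),(230,148)],[135,85][0]))
```

```text
T mid [ 523.  -170.6] len [24.1 38.8 23.3 38.8] ang [ -85.1 -176.7   95.     4.5]
T short [ 526.5 -215.3] len [24.1 31.7 22.9 31. ] ang [ -85.1 -177.5   93.3    4.5]
T long [ 529.3 -259.2] len [23.4 46.2 22.8 46.4] ang [ -85.4 -176.5   95.1    4.2]
S mid [ 522.2 -171.2] len [39.9 22.2 39.3 20.2] ang [   5.2  -90.4 -177.5   91.2]
S short [ 524.8 -215.1] len [31.3 19.1 32.8 21.3] ang [   3.4  -84.3 -172.7   91.6]
S long [ 528.8 -260.1] len [48.6 20.4 48.6 22. ] ang [   3.4  -89.  -174.8   91.2]
tow+ [539.  269.3] len [58.4 44.1 58.3 42.6] ang [-91.2 179.1  87.4  -0.8]
tow- [534.1 151.6] len [58.6 43.6 58.2 42.9] ang [-91.7 179.   87.6  -0.5]
base [535.8 209.5] len [187.6  93.6 187.9  94.8] ang [-92.4 178.   87.9  -2.2]
[[357.87595289 -11.78042759  25.        ]] [[585.61218064 -71.09030401  90.        ]] [[777.28421974   5.16560945 135.        ]
 [734.52564926 190.66830808 135.        ]]
```

View pics/compS.png

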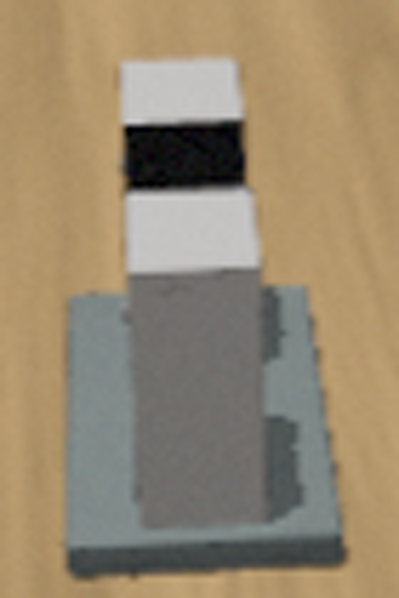

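```bash
python3 -m jog '{"dp":[[-32,-21,0],[-64,-42,0],[-96,-63,0],[-128,-84,0],[-160,-105,0],[-192,-126,0],[-224,-147,0],[-256,-168,0]],"twist":[7,14,21,28,35,42,49,56],"claw":[-1,-1,-1,-1,-1,-1,-1,-1]}'
python3 - <<'E'
from h import *
T=lambda p,x0,y0,k:[(x0+u/k+.5/k-.5,y0+v/k+.5/k-.5) for u,v in p]
def rep(n,P):
    P=np.array(P)[:,:2]; e=np.diff(np.r_[P,P[:1]],axis=0)
    print(n,P.mean(0).round(1),"len",np.hypot(*e.T).round(1),"ang",np.degrees(np.arctan2(e[:,1],e[:,0])).round(1))
for n,p,z in(("t-",[(130,193),(252,190),(261,270),(131,273)],115),("t+",[(122,60),(237,58),(243,121),(125,124)],115),("base",[(70,296),(305,287),(342,541),(66,547)],15)):
    rep(n,back("side",T(p,250,155,5.7),z))
print(readout.state())
E
```

```text
t: 0.77
eef_pos: [359.2, 380.5, 214.5]
tcp_rot: [-3.141, 0.0, 1.916]
ft_force: [0.1, 1.0, 0.3]
opening: 1.001
t- [533.5 151.5] len [41.8 61.5 42.1 61.3] ang [ -4.4 -92.5 175.3  87.3]
t+ [537.9 271.2] len [43.6 59.6 42.6 60.5] ang [ -5.2 -92.8 175.9  88.1]
base [534.8 208.9] len [ 93.7 191.9  94.  188.1] ang [ -2.8 -92.3 174.8  87.6]
{'t': 0.7667, 'joints': array([6.87877137e-01, 3.47087858e-01, 1.80623920e+00, 7.02479691e-05,
       9.88481850e-01, 3.43103165e-01]), 'qvel': array([-8.83263902e-01, -5.86520597e-02,  9.66889681e-02, -6.98474188e-04,
       -4.14427440e-02,  5.79724104e-01]), 'tau': array([  7.63917625, -50.7271421 , -23.04239094,   0.07612555,
         0.17966586,  -0.95074978]), 'eef_pos': array([359.167011  , 380.47144337, 214.54273885]), 'tcp_rot': array([-3.14136926e+00,  1.75091793e-05,  1.91553166e+00]), 'ft_force': array([0.06391819, 0.9512855 , 0.31172627]), 'moment': array([-0.06231348, -0.01639778, -0.01840292]), 'opening': 1.001338788523976}
```

```bash
python3 -m jog '{"dp":[[-38,-2,0],[-77,-5,0],[-115,-7,0],[-154,-9.5,0],[-192,-12,0],[-231,-14,0],[-269,-17,0],[-308,-19,0]],"twist":[2,4,6,8,10,12,14,16],"claw":[-1,-1,-1,-1,-1,-1,-1,-1]}'
```

```text
t: 1.43
eef_pos: [446.2, 84.5, 214.6]
tcp_rot: [-3.141, -0.0, 1.641]
ft_force: [1.0, 0.7, 0.2]
opening: 1.002
```

```bash
python3 -m jog '{"dp":[[-37.4,8.2,0],[-75,16.5,0],[-112,24.7,0],[-150,33,0],[-187,41,0],[-225,49.5,0],[-262,57.7,0],[-262,57.7,0]],"twist":[0,0,0,0,0,0,0,0],"claw":[-1,-1,-1,-1,-1,-1,-1,-1]}'
python3 -m jog '{"dp":[[0,0,20],[0,0,40],[0,0,40],[0,0,40]],"twist":[0,0,0,0],"claw":[-1,-1,-1,-1]}'
python3 - <<'E'
from h import *
print(readout.state()['eef_pos'],readout.state()['tcp_rot'])
t=eyes.read_camera("top")[:,:,::-1]; s=eyes.read_camera("side")[:,:,::-1]
a=cv2.resize(t[200:320,380:510],None,fx=3,fy=3,interpolation=2);b=cv2.resize(s[220:420,250:370],None,fx=3,fy=3,interpolation=2)
o=np.zeros((600,750,3),np.uint8);o[:360,:390]=a;o[:600,390:]=b;cv2.imwrite("pics/g1.png",o)
E
```

```text
t: 2.1
eef_pos: [523.9, -176.3, 214.0]
tcp_rot: [3.141, 0.001, 1.639]
ft_force: [-0.4, 0.9, -0.7]
opening: 1.002
t: 2.43
eef_pos: [522.1, -170.6, 174.1]
tcp_rot: [-3.14, -0.001, 1.642]
ft_force: [0.4, -0.2, 0.4]
opening: 0.999
[ 522.13654143 -170.59937911  174.13638951] [-3.13967855e+00 -1.16371002e-03  1.64228281e+00]
```

View pics/g1.png

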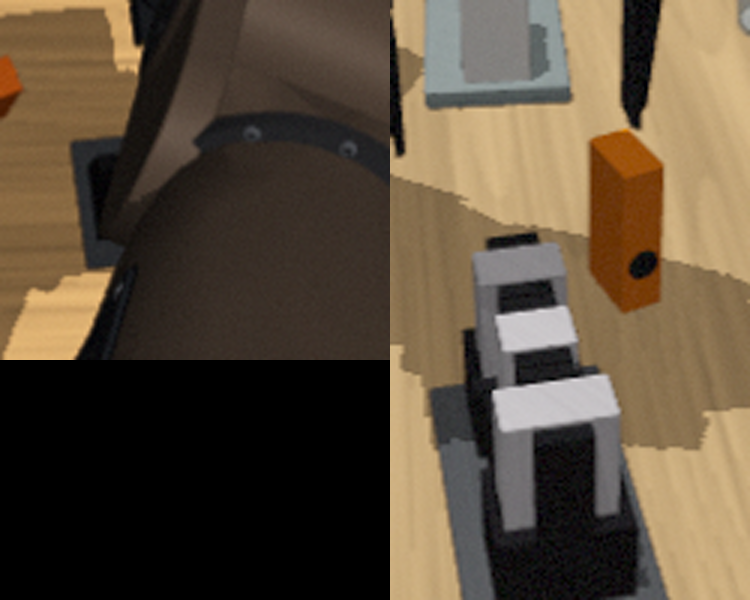

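```bash
python3 -m jog '{"dp":[[0,0,25],[0,0,50],[0,0,75],[0,0,95],[0,0,106],[0,0,114],[0,0,114],[0,0,114]],"twist":[0,0,0,0,0,0,0,0],"claw":[-1,-1,-1,-1,-1,-1,-1,-1]}'
python3 -m jog '{"dp":[[0,0,0],[0,0,0],[0,0,0],[0,0,0],[0,0,0],[0,0,0],[0,0,0],[0,0,0]],"twist":[0,0,0,0,0,0,0,0],"claw":[1,1,1,1,1,1,1,1]}'
python3 -m jog '{"dp":[[0,0,0],[0,0,0],[0,0,0],[0,0,0]],"twist":[0,0,0,0],"claw":[1,1,1,1]}'
python3 -c "
from h import *
print(readout.state())
print(proj('side',[[522,-171,174]]),proj('top',[[530,0,0]]))"
```

```text
t: 3.2
eef_pos: [523.0, -171.1, 61.4]
tcp_rot: [3.141, 0.0, 1.642]
ft_force: [0.7, -0.0, -0.3]
opening: 1.001
t: 3.87
eef_pos: [522.5, -170.9, 60.6]
tcp_rot: [3.142, -0.0, 1.642]
ft_force: [-0.0, -0.1, -0.4]
opening: 0.496
t: 4.2
eef_pos: [522.5, -170.9, 60.6]
tcp_rot: [-3.142, -0.0, 1.642]
ft_force: [-1.0, -0.2, 0.4]
opening: 0.418
{'t': 4.2, 'joints': array([-4.36322988e-01,  5.92569356e-01,  1.88862222e+00,  1.44883815e-04,
        6.60534784e-01, -5.07789708e-01]), 'qvel': array([-0.00085065, -0.00027278, -0.00021912, -0.00051343,  0.00042837,
        0.00030537]), 'tau': array([ 7.33877462e-02, -5.83471155e+01, -1.64294493e+01,  5.25239774e-02,
        5.15984651e-02, -7.50153595e-04]), 'eef_pos': array([ 522.49903189, -170.90041495,   60.56485677]), 'tcp_rot': array([-3.14151903e+00, -1.42681117e-04,  1.64214863e+00]), 'ft_force': array([-0.98767254, -0.16031259,  0.39823976]), 'moment': array([-0.08536904,  0.08508577,  0.00495319]), 'opening': 0.41779900603154757}
[[291.17859933 262.96746173]] [[335.01566078 265.68996844]]
```

```bash
python3 -m jog '{"dp":[[0,0,-4],[0,0,-10],[0,0,-20],[0,0,-32],[0,0,-44],[0,0,-56],[0,0,-68],[0,0,-80]],"twist":[0,0,0,0,0,0,0,0],"claw":[1,1,1,1,1,1,1,1]}'
python3 -m jog '{"dp":[[0,0,-14],[0,0,-28],[0,0,-42],[0,0,-52],[0,0,-52]],"twist":[0,0,0,0,0],"claw":[1,1,1,1,1]}'
```

```text
t: 4.87
eef_pos: [522.5, -170.9, 142.2]
tcp_rot: [3.141, 0.0, 1.642]
ft_force: [-0.8, 1.0, -3.4]
opening: 0.421
t: 5.28
eef_pos: [523.1, -171.2, 195.1]
tcp_rot: [3.138, 0.002, 1.642]
ft_force: [0.7, 0.2, -2.2]
opening: 0.419
```

```bash
python3 -m jog '{"dp":[[10,1,0],[30,2.6,0],[55,5,0],[82,7,0],[110,9.6,0],[135,12,0],[157,14,0],[175,15.4,0]],"twist":[-3,-9,-15,-21,-27,-33,-39,-45],"claw":[1,1,1,1,1,1,1,1]}'
python3 -m jog '{"dp":[[0,0,0],[0,0,0],[0,0,0],[0,0,0],[0,0,0],[0,0,0],[0,0,0],[0,0,0]],"twist":[-6,-12,-18,-24,-30,-35,-38.4,-38.4],"claw":[1,1,1,1,1,1,1,1]}'
python3 -m jog '{"dp":[[0,0,20],[0,0,45],[0,0,70],[0,0,90],[0,0,110],[0,0,125],[0,0,133],[0,0,133]],"twist":[0,0,0,0,0,0,0,0],"claw":[1,1,1,1,1,1,1,1]}'
```

```text
t: 5.95
eef_pos: [525.0, 6.4, 192.2]
tcp_rot: [-3.141, -0.001, 2.433]
ft_force: [0.4, 0.4, -1.5]
opening: 0.418
t: 6.62
eef_pos: [525.1, 4.7, 192.2]
tcp_rot: [3.141, -0.001, 3.1]
ft_force: [-1.4, -0.1, -2.9]
opening: 0.418
t: 7.28
eef_pos: [524.6, 4.8, 58.1]
tcp_rot: [3.141, -0.003, 3.096]
ft_force: [0.4, 0.6, -3.0]
opening: 0.422
```

```bash
python3 -m jog '{"dp":[[0,0,3],[0,0,6],[0,0,7.5],[0,0,8.5],[0,0,9],[0,0,9]],"twist":[0,0,0,0,0,0],"claw":[1,1,1,1,1,1]}'
python3 -m jog '{"dp":[[0,0,0.5],[0,0,1],[0,0,1]],"twist":[0,0,0],"claw":[1,1,1]}'
```

```text
t: 7.78
eef_pos: [525.5, 4.7, 50.8]
tcp_rot: [3.142, 0.0, 3.098]
ft_force: [0.1, -0.3, -1.9]
opening: 0.42
t: 8.03
eef_pos: [525.4, 4.7, 49.6]
tcp_rot: [3.142, 0.0, 3.098]
ft_force: [0.4, 0.1, -3.0]
opening: 0.418
```

```bash
python3 -m jog '{"dp":[[0,0,0.5],[0,0,1],[0,0,1]],"twist":[0,0,0],"claw":[1,1,1]}'
python3 -m jog '{"dp":[[0,0,0.3],[0,0,0.6],[0,0,0.6]],"twist":[0,0,0],"claw":[1,1,1]}'
```

```text
t: 8.28
eef_pos: [525.4, 4.7, 48.6]
tcp_rot: [3.142, -0.0, 3.098]
ft_force: [0.3, 0.0, -2.6]
opening: 0.42
t: 8.53
eef_pos: [525.5, 4.7, 48.5]
tcp_rot: [3.142, 0.0, 3.098]
ft_force: [-2.1, 0.3, 5.7]
opening: 0.423
```

```bash
python3 -m jog '{"dp":[[0,0,0],[0,0,0],[0,0,0],[0,0,0],[0,0,0],[0,0,0],[0,0,0],[0,0,0]],"twist":[0,0,0,0,0,0,0,0],"claw":[0.1,-0.2,-0.6,-1,-1,-1,-1,-1]}'
python3 -m jog '{"dp":[[0,0,-5],[0,0,-15],[0,0,-30],[0,0,-45],[0,0,-60],[0,0,-70],[0,0,-75],[0,0,-75]],"twist":[0,0,0,0,0,0,0,0],"claw":[-1,-1,-1,-1,-1,-1,-1,-1]}'
python3 - <<'E'
from h import *
print(readout.state()['opening'])
s=eyes.read_camera("side")[:,:,::-1]; crop(s,230,120,200,300,2,"pics/stand.png")
E
```

```text
t: 9.2
eef_pos: [525.4, 4.7, 48.0]
tcp_rot: [3.141, 0.0, 3.098]
ft_force: [0.8, 0.4, -0.1]
opening: 0.883
t: 9.87
eef_pos: [525.8, 4.7, 124.3]
tcp_rot: [-3.142, 0.002, 3.098]
ft_force: [-0.7, -0.0, -0.4]
opening: 1.003
1.0027075537042576
```

View pics/stand.png

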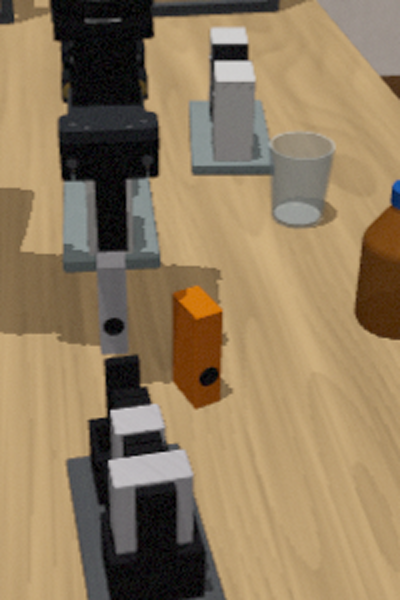

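```bash
python3 -m jog '{"dp":[[0,0,0],[0,0,0],[0,0,0],[0,0,0],[0,0,0],[0,0,0],[0,0,0],[0,0,0]],"twist":[7,14,21,28,35,42,49,56],"claw":[-1,-1,-1,-1,-1,-1,-1,-1]}'
python3 -m jog '{"dp":[[0,0,0],[0,0,0],[0,0,0],[0,0,0],[0,0,0],[0,0,0],[0,0,0],[0,0,0]],"twist":[7,14,21,28,33,34,34,34],"claw":[-1,-1,-1,-1,-1,-1,-1,-1]}'
python3 -m jog '{"dp":[[0,0,15],[0,0,30],[0,0,45],[0,0,60],[0,0,70],[0,0,75],[0,0,75],[0,0,75]],"twist":[0,0,0,0,0,0,0,0],"claw":[-1,-1,-1,-1,-1,-1,-1,-1]}'
```

```text
t: 10.58
eef_pos: [525.0, 4.7, 122.1]
tcp_rot: [-3.14, -0.001, 2.114]
ft_force: [-0.8, 0.4, 1.4]
opening: 0.998
t: 11.25
eef_pos: [525.2, 4.7, 122.6]
tcp_rot: [-3.141, -0.0, 1.53]
ft_force: [0.2, -0.1, 0.1]
opening: 1.0
t: 11.92
eef_pos: [525.6, 4.7, 48.2]
tcp_rot: [3.142, -0.0, 1.528]
ft_force: [-0.3, -0.2, 0.6]
opening: 1.0
```

```bash
python3 -m jog '{"dp":[[0,0,0],[0,0,0],[0,0,0],[0,0,0],[0,0,0],[0,0,0],[0,0,0],[0,0,0]],"twist":[0,0,0,0,0,0,0,0],"claw":[0,0,0.3,0.3,0.4,0.4,1,1]}'
python3 -m jog '{"dp":[[0,0,0],[0,0,0],[0,0,0],[0,0,0],[0,0,0],[0,0,0],[0,0,0],[0,0,0]],"twist":[0,0,0,0,0,0,0,0],"claw":[1,1,1,1,1,1,1,1]}'
python3 -c "
from h import *
print(readout.state())"
```

```text
t: 12.58
eef_pos: [525.4, 4.7, 48.0]
tcp_rot: [-3.142, -0.0, 1.527]
ft_force: [-0.2, 0.1, 0.8]
opening: 0.498
t: 13.25
eef_pos: [525.3, 4.8, 48.0]
tcp_rot: [-3.141, -0.0, 1.527]
ft_force: [-0.2, -0.1, -1.7]
opening: 0.25
{'t': 13.25, 'joints': array([-1.16770995e-01,  5.90014965e-01,  1.95629807e+00,  1.58405924e-04,
        5.95470969e-01, -7.31037104e-02]), 'qvel': array([-1.12794448e-03,  7.71627435e-05, -9.97795202e-04,  4.08084280e-04,
        7.79183938e-04,  2.25643171e-03]), 'tau': array([ 4.44467494e-02, -5.70139790e+01, -1.50261748e+01,  5.84147614e-02,
       -5.93271176e-02,  3.79560865e-03]), 'eef_pos': array([525.33688772,   4.75171768,  47.9526007 ]), 'tcp_rot': array([-3.14140830e+00, -1.02563410e-04,  1.52699788e+00]), 'ft_force': array([-0.20973975, -0.12363163, -1.73994168]), 'moment': array([-0.05950782,  0.07622018,  0.05503671]), 'opening': 0.2503228909256117}
```

```bash
python3 -m jog '{"dp":[[0,0,-4],[0,0,-14],[0,0,-34],[0,0,-59],[0,0,-84],[0,0,-109],[0,0,-130],[0,0,-140]],"twist":[0,0,0,0,0,0,0,0],"claw":[1,1,1,1,1,1,1,1]}'
python3 -m jog '{"dp":[[8,0,0],[33,0.2,0],[66,0.4,0],[100,0.7,0],[135,0.9,0],[168,1.1,0],[193,1.3,0],[206,1.4,0]],"twist":[0,0,0,0,0,0,0,0],"claw":[1,1,1,1,1,1,1,1]}'
python3 -m jog '{"dp":[[0,0,3],[0,0,8],[0,0,10],[0,0,10],[0,0,10],[0,0,10]],"twist":[0,0,0,0,0,0],"claw":[1,1,1,1,1,1]}'
python3 - <<'E'
from h import *
st=readout.state();print(st['eef_pos'],st['tcp_rot'],st['opening'])
t=eyes.read_camera("top")[:,:,::-1]; s=eyes.read_camera("side")[:,:,::-1]
cv2.imwrite("pics/top2.png",t);cv2.imwrite("pics/side2.png",s)
a=cv2.resize(t[210:310,150:300],None,fx=2.6,fy=2.6,interpolation=2);b=cv2.resize(s[110:260,245:325],None,fx=4,fy=4,interpolation=2)
o=np.zeros((600,710,3),np.uint8);o[:260,:390]=a;o[:600,390:]=b;cv2.imwrite("pics/g2.png",o)
# predicted block foot corners
p=st['eef_pos'];y=st['tcp_rot'][2]
X=[[p[0]+a*np.sin(y)+b*np.cos(y),p[1]-a*np.cos(y)+b*np.sin(y),p[2]+h-48] for h in(0,90) for a,b in((-12,-20),(12,-20),(12,20),(-12,20))]
print(((proj("side",X)-[245,110])*4+[390,0]).round().tolist()); print(((proj("top",X)-[150,210])*2.6).round().tolist())
E
```

```text
t: 13.92
eef_pos: [526.0, 4.7, 191.4]
tcp_rot: [3.138, 0.0, 1.527]
ft_force: [0.3, -0.7, -2.2]
opening: 0.248
t: 14.58
eef_pos: [534.9, 213.5, 186.6]
tcp_rot: [-3.14, 0.0, 1.529]
ft_force: [-0.1, 0.1, -3.7]
opening: 0.248
t: 15.08
eef_pos: [536.0, 209.6, 178.1]
tcp_rot: [3.141, -0.0, 1.526]
ft_force: [-0.3, -0.0, -3.0]
opening: 0.252
[536.01910607 209.63879677 178.12737336] [ 3.14148996e+00 -5.15876035e-05  1.52573841e+00] 0.25234540382759135
[[516.0, 279.0], [565.0, 277.0], [562.0, 245.0], [515.0, 247.0], [507.0, 100.0], [559.0, 98.0], [556.0, 71.0], [506.0, 72.0]]
[[211.0, 136.0], [212.0, 101.0], [154.0, 100.0], [153.0, 135.0], [192.0, 114.0], [193.0, 76.0], [130.0, 76.0], [128.0, 113.0]]
```

View pics/g2.png

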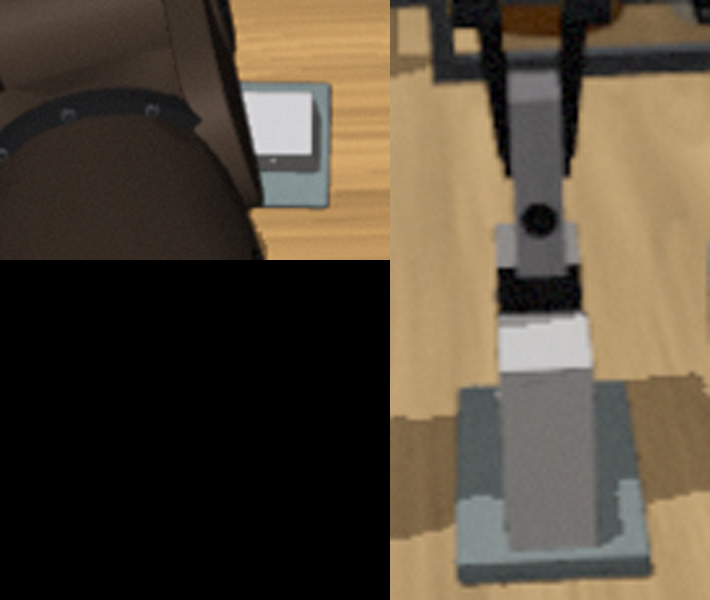

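```bash
python3 -m jog '{"dp":[[0,0,10],[0,0,20],[0,0,27],[0,0,31],[0,0,31],[0,0,31]],"twist":[0,0,0,0,0,0],"claw":[1,1,1,1,1,1]}'
python3 - <<'E'
from h import *
for i in range(3):
    st=readout.state();print(st['eef_pos'],st['ft_force'],st['joints'][0]); s=eyes.read_camera("side")[:,:,::-1]
t=cv2.imread("pics/side0.png")
a=cv2.resize(t[155:260,255:315],None,fx=5.5,fy=5.5,interpolation=2);b=cv2.resize(s[155:260,255:315],None,fx=5.5,fy=5.5,interpolation=2)
cv2.imwrite("pics/g3.png",np.hstack([a,b]))
E
```

```text
t: 15.68
eef_pos: [535.8, 210.5, 146.7]
tcp_rot: [-3.141, 0.0, 1.527]
ft_force: [-0.2, -0.4, -1.8]
opening: 0.252
[535.77290871 210.48312937 146.66976265] [-0.15982976 -0.43937407 -1.75862708] 0.25957308564132014
[535.93978605 210.54436056 147.05330524] [-0.07035332 -0.28964868 -2.88104347] 0.2595928551003711
[536.00227487 210.55021546 147.24728105] [ 0.60578544 -0.26775903 -1.51329718] 0.2595685468958524
```

View pics/g3.png

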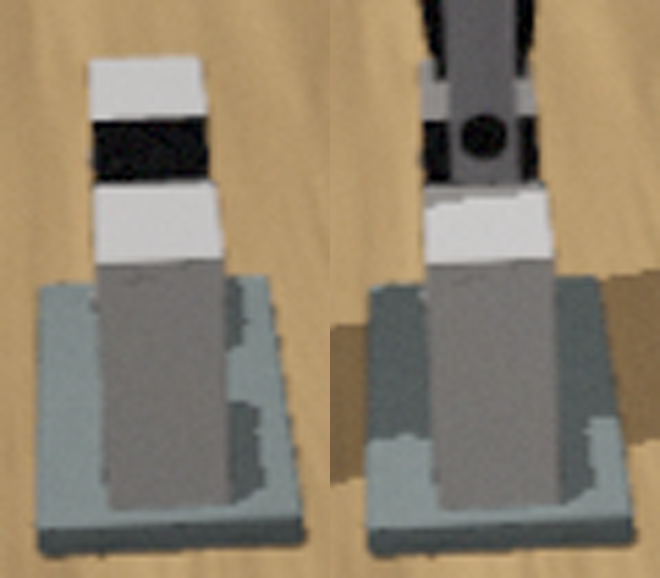

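```bash
python3 -m jog '{"dp":[[-0.3,0,3],[-0.3,0,6],[-0.3,0,9],[-0.3,0,12],[-0.3,0,14],[-0.3,0,14]],"twist":[0,0,0,0,0,0],"claw":[1,1,1,1,1,1]}'
```

```text
t: 16.33
eef_pos: [535.6, 210.1, 132.5]
tcp_rot: [-3.141, 0.0, 1.527]
ft_force: [-0.6, 0.3, -2.8]
opening: 0.251
```

```bash
python3 -m jog '{"dp":[[0,0,8],[0,0,18],[0,0,28],[0,0,38],[0,0,48],[0,0,57],[0,0,64],[0,0,64]],"twist":[0,0,0,0,0,0,0,0],"claw":[1,1,1,1,1,1,1,1]}'
python3 -m jog '{"dp":[[0,0,1],[0,0,2],[0,0,3],[0,0,3],[0,0,3]],"twist":[0,0,0,0,0],"claw":[1,1,1,1,1]}'
```

```text
t: 17.0
eef_pos: [535.2, 210.0, 67.3]
tcp_rot: [-3.139, 0.001, 1.527]
ft_force: [-0.8, 0.6, -2.9]
opening: 0.253
t: 17.42
eef_pos: [535.9, 210.2, 66.3]
tcp_rot: [3.141, -0.0, 1.527]
ft_force: [-0.2, -0.6, -3.4]
opening: 0.252
```

```bash
python3 -m jog '{"dp":[[0,0,0.5],[0,0,1],[0,0,1.5],[0,0,2],[0,0,2],[0,0,2]],"twist":[0,0,0,0,0,0],"claw":[1,1,1,1,1,1]}'
python3 -m jog '{"dp":[[0,0,0.3],[0,0,0.6],[0,0,0.8],[0,0,0.8]],"twist":[0,0,0,0],"claw":[1,1,1,1]}'
```

```text
t: 17.92
eef_pos: [535.8, 210.2, 64.0]
tcp_rot: [-3.142, -0.0, 1.527]
ft_force: [-0.2, 0.7, -2.0]
opening: 0.249
t: 18.25
eef_pos: [535.8, 210.2, 63.2]
tcp_rot: [3.142, -0.0, 1.527]
ft_force: [-0.8, 0.4, -2.3]
opening: 0.25
```

```bash
python3 -m jog '{"dp":[[0,0,0.3],[0,0,0.6],[0,0,0.6]],"twist":[0,0,0],"claw":[1,1,1]}'
```

```text
t: 18.5
eef_pos: [535.8, 210.2, 63.0]
tcp_rot: [3.141, -0.0, 1.527]
ft_force: [-1.7, -0.7, 4.0]
opening: 0.249
```

Seated (+4 N). Release, withdraw, and check.

```bash
python3 -m jog '{"dp":[[0,0,0],[0,0,0],[0,0,0],[0,0,0],[0,0,0],[0,0,0],[0,0,0],[0,0,0]],"twist":[0,0,0,0,0,0,0,0],"claw":[0.4,0.2,0,-0.3,-0.6,-0.8,-0.8,-0.8]}'
python3 -m jog '{"dp":[[0,0,-5],[0,0,-15],[0,0,-35],[0,0,-60],[0,0,-85],[0,0,-110],[0,0,-130],[0,0,-140]],"twist":[0,0,0,0,0,0,0,0],"claw":[-0.8,-0.8,-0.8,-0.8,-0.8,-0.8,-0.8,-0.8]}'
python3 -m jog '{"dp":[[-15,0,0],[-50,0,0],[-85,0,0],[-120,0,0],[-155,0,0],[-190,0,0],[-215,0,0],[-230,0,0]],"twist":[0,0,0,0,0,0,0,0],"claw":[-0.8,-0.8,-0.8,-0.8,-0.8,-0.8,-0.8,-0.8]}'
python3 - <<'E'
from h import *
t=eyes.read_camera("top")[:,:,::-1]; s=eyes.read_camera("side")[:,:,::-1]
cv2.imwrite("pics/top3.png",t);cv2.imwrite("pics/side3.png",s)
a=cv2.resize(t[230:300,170:285],None,fx=4,fy=4,interpolation=2);b=cv2.resize(s[120:420,180:460],None,fx=1.2,fy=1.2,interpolation=2)
o=np.zeros((360,796,3),np.uint8);o[:280,:460]=a;o[:360,460:]=b;cv2.imwrite("pics/f.png",o)
E
```

```text
t: 19.17
eef_pos: [535.8, 210.2, 62.6]
tcp_rot: [-3.142, -0.0, 1.527]
ft_force: [-0.4, -0.7, 0.4]
opening: 0.739
t: 19.83
eef_pos: [536.4, 210.4, 206.2]
tcp_rot: [3.138, -0.001, 1.527]
ft_force: [0.3, -0.3, -0.3]
opening: 0.901
t: 20.5
eef_pos: [525.3, -22.1, 202.7]
tcp_rot: [-3.141, 0.0, 1.525]
ft_force: [0.2, 0.6, -0.1]
opening: 0.899
```

View pics/f.png

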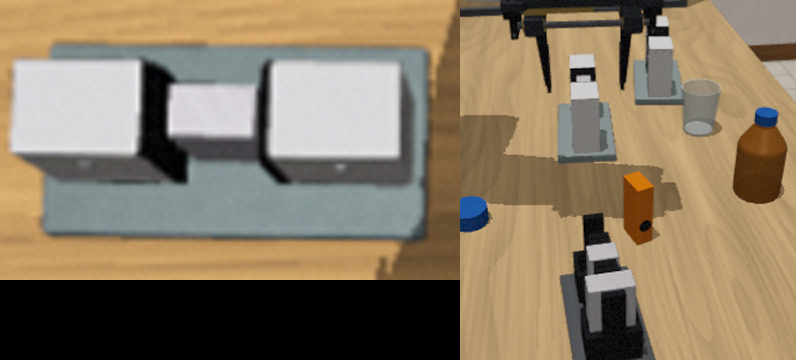

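The final picture shows the block upright between the towers, with its top at about (212,110) in the left panel. The bottle, beaker, cap, orange decoy and the other two blocks are where they were. I'll let the arm settle and hand in.

```bash
python3 -m jog '{"dp":[[0,0,0],[0,0,0],[0,0,0],[0,0,0]],"twist":[0,0,0,0],"claw":[-0.8,-0.8,-0.8,-0.8]}'
python3 -c "
from cell import job_done
print(job_done())"
```

```text
t: 20.93
eef_pos: [525.7, -18.7, 202.6]
tcp_rot: [-3.142, -0.0, 1.528]
ft_force: [0.2, 0.6, -0.6]
opening: 0.898
the job is handed in; nothing more can be done
None
```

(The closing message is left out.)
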